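Fill the bone-blank fixture and lock its collar

TASK

Turn the brass lock collar so that its wings clear the pockets, lay a spare bone blank from the drawer flat in each empty pocket, then turn the collar until the red end of its grip bar points along the red line, so that it locks all four blanks. Leave the two blanks already in their pockets, the bamboo plug, the tools and the standing flute joint where they are.

Things in the scene. Friction and masses are not known exactly. Their poses are not given: they have to be found in the camera images.
- fixture: fixed dark wooden plate 250 (x) x 150 (y) x 18 mm, origin under its centre on the worktop; four pockets round a lock collar. Locked mark: a red line on its top along its own +x, 54 to 116 mm from the centre. The collar's four wings are 20 mm wide, end 64 mm from the axis, undersides 33 and tops 39 mm above the worktop (3 mm over a seated blank).
- collar (a joint): brass lock collar turning on a vertical axis at the plate's centre; rad, anticlockwise from above, stops at 0 and 1.571. At 0 and 1.571 its four wings (at right angles) lie along the plate's x and y in the gaps between the pockets: open (clear within 0.3 of a stop). At 0.785 a wing covers each pocket's inner corner and the bar's red end points along the red line: locked.
- collar_grip (a point): on the collar's axis at half height of its grip bar, 54 mm above the worktop. Bar 76 mm long, centred on the axis, 14 mm wide, from 41 to 67 mm above the worktop, dark steel with one red end. Axes turn with the collar (equal to the plate's at joint 0), x and y along the wings; the red end points 45 degrees clockwise (from above) of this x axis.
- pocket0 (a point): centre of the floor of the pocket at (70, 42) mm in the plate's frame; axes as the plate's. Pocket 88 (x) x 28 (y) mm, 8 mm deep, floor 10 mm above the worktop, open above; a seated blank stands 12 mm proud.
- pocket1 (a point): centre of the floor of the pocket at (70, -42) mm in the plate's frame; axes as the plate's. Pocket 88 (x) x 28 (y) mm, 8 mm deep, floor 10 mm above the worktop, open above; a seated blank stands 12 mm proud.
- pocket2 (a point): centre of the floor of the pocket at (-70, 42) mm in the plate's frame; axes as the plate's. Pocket 88 (x) x 28 (y) mm, 8 mm deep, floor 10 mm above the worktop, open above; a seated blank stands 12 mm proud.
- pocket3 (a point): centre of the floor of the pocket at (-70, -42) mm in the plate's frame; axes as the plate's. Pocket 88 (x) x 28 (y) mm, 8 mm deep, floor 10 mm above the worktop, open above; a seated blank stands 12 mm proud.
- blank_a: cream bone blank, a plain bar 84 (own x) x 24 (y) x 20 (z) mm, about 70 g; origin at the centre of its underside; all four blanks are alike; starts in a pocket
- blank_b: cream bone blank, a plain bar 84 (own x) x 24 (y) x 20 (z) mm, about 70 g; origin at the centre of its underside; all four blanks are alike; starts in a pocket
- blank_c: cream bone blank, a plain bar 84 (own x) x 24 (y) x 20 (z) mm, about 70 g; origin at the centre of its underside; all four blanks are alike; a spare, starts in the drawer
- blank_d: cream bone blank, a plain bar 84 (own x) x 24 (y) x 20 (z) mm, about 70 g; origin at the centre of its underside; all four blanks are alike; a spare, starts in the drawer
- drawer: fixed wooden drawer half out of a low carcass; origin on the worktop under the tray's centre. Tray inside 160 (x) x 210 (y) mm, floor 6 mm, walls 42 mm above the worktop; front board 53 mm high at x = -86, knob to x = -126 mm; carcass 62 mm high, 244 wide, x = 82 to 212 mm. In it three things lie side by side, roughly along its x, 62 mm apart.
- plug: split bamboo node plug, yellow-brown, rounded top, 80 x 24 x 24 mm, lying in the drawer along its own x, origin under its centre; not to be moved
- caliper: brass sliding caliper 170 x 60 x 8 mm lying on the drawer carcass; leave alone
- sanding_block: hinoki sanding block 115 x 58 x 34 mm, origin under its centre; leave alone
- scraper: black iron scraper 173 mm long, 16 mm thick, lying along its own x beyond the plate; leave alone
- flute_joint: bamboo flute joint standing upright, 42 mm diameter, 190 mm tall, origin at the centre of its foot; beyond the plate, easily knocked over; leave alone

How it is judged:
By the outcome, as a careful person would: the job done as asked, in the order asked, and still so for the second after the job is handed in, with the robot touching nothing.
It also fails if it takes over 72 s, if anything falls off the work surface, if the arm or the gripper's body presses on something with over 40 N, if the wrist force passes 120 N, or if a joint passes its speed limit or range.

ROBOT

A 7-joint arm with a two-finger parallel gripper is mounted at the origin on the work surface. World frame = base frame: x ahead of the robot, y to its left, z up, the work surface at z = 0. Lengths are in mm, angles in rad, forces in N, time in s.
With the tool pointing down it reaches from about 400 to 900 mm from the base axis. Payload 5.5 kg.
Tool frame: the origin (TCP) lies at the very end of the fingers, on their centre line; the grasp point (between the pads) lies 19 mm behind it; z points along the fingers, y is the line along which they close (so a half turn about z gives the same grasp; the last joint's range is limited). The gripper opens to 92 mm and grips with 3 to 60 N. Pads are 19 mm wide; open, the fingers measure 130 mm over their backs; the gripper's body (75 mm by 190 mm) begins 47 mm behind the grasp point.
Start: joints at [-0.845, 0.501, -0.427, 1.55, 0.221, 1.138, -0.21], TCP at [290.16, 581.642, 226.729] pointing down, gripper open.
Joint ranges: [-2.88, 2.88], [-0.31, 2.03], [-1.54, 1.56], [0.2, 2.42], [-1.41, 4.55], [0.19, 2.02], [-2.57, 2.57]. Speed limits (rad/s): [2.57, 2.57, 3.14, 3.14, 3.14, 3.14, 3.14].

INTERFACE

Orientations are given as a unit quaternion [x, y, z, w].
In Python, from station import ctrl, optics, ticket gives the robot as it stands.
- The arm moves only by the tool step_arm, never from a script. Its argument "rows" is a list that holds one entry, the list of rows, each a list of 5 numbers: the shift along the tool's x, y, z in m, then the turn about the tool's z in rad, then the opening, from -1 (shut) to 1 (fully open). In form: [[[x, y, z, turn, gripper], ...]]. A call has 1 to 5 rows; each row shifts and turns the commanded pose from where the row before left it, along the tool's axes as they then stand; what a row does not reach is not made up. A row lasts 1/8 s, in which the tool goes at most 62.5 mm and 10.7 degrees, less where a joint would pass 70% of its speed; a pose out of reach is approached as far as the arm can. A call is refused whole if a number of a shift passes 0.0625 or a number of a turn 0.188, either way. A call with a gripper value outside its range is refused whole. The fingers move at their own pace and stop on an object; "grip_force" is the grip in N (left out, the last holds). Time passes only in rows, so rows that do not move let the fingers close. It gives the time, the measured TCP pose, the force, the opening and the grip force at its end, in the units of the state.
- ctrl.get_state(): the state, without advancing time (a new reading comes with each control period).
- optics.get_image(name): name is "side" or "top"; returns the picture (384x512x3 uint8, red, green, blue); there is no depth.
- optics.camera_params(name): a dict with "vertical_fov" (degrees; the focal length in pixels is half the picture's height over the tangent of half this angle, whatever the lens; pixels are square), "cx", "cy" (the principal point, pixels), "R" (3x3) and "t" (3): a world point X has camera coordinates R X + t. Camera axes: x right, y down, z forward; pixel columns grow to the right and rows downward; lengths in mm; the calibration is good to about 2 mm. A picture is of the moment at which its call begins. camera_params takes no time and is no camera call.
- ticket.sign_off(): hands the job in; it is judged then, once.
The state is a dict: "time": time; "qpos": joint angles; "joint_vel": joint speeds; "joint_torque": joint torques, N m; "eef_pos": TCP position; "ee_rot": TCP orientation; "ft_force": force on the tool from outside, world axes, zero at the start; "moment": the same for the moment, N m; "opening": finger opening in mm; "grip_force": force on a finger pad.
Only numpy, scipy, OpenCV 4.12 (cv2) and the standard library are available. Lean on these libraries where they do the work, as an engineer would, in place of code of your own. Each camera call takes 0.05 s, during which the arm holds its last target. There are 200 camera calls.

## Working session

There is one attempt and no reset: what is moved stays moved. The work goes in short steps, Python scripts to look and compute and a tool call to move; the robot and the scene stay as the last step left them, time stands still between calls to the robot, and variables do not carry over. Pictures are saved under pics/ and viewed, at most 10 in all, crops included, and the job is handed in when it is done.

Besides the shell and the picture viewer there is one more tool, called after "Request:" as name(argument=value, ...) on one line, values as JSON. step_arm: Moves the arm, as the interface text tells. Its arguments: {"type":"object","properties":{"rows":{"type":"array"},"grip_force":{"type":"number"}},"required":["rows"]}

```bash
mkdir -p pics; python3 - <<'E'
from station import ctrl, optics
import cv2
s=ctrl.get_state();print({k:s[k] for k in('time','eef_pos','ee_rot','opening','ft_force')})
for n in('top','side'):
    p=optics.camera_params(n);print(n,p)
    im=optics.get_image(n);cv2.imwrite(f'pics/{n}0.png',im[:,:,::-1])
    cv2.imwrite(f'pics/{n}0b.png',cv2.resize(im[:,:,::-1],(800,600),interpolation=cv2.INTER_CUBIC))
E
```

```text
{'time': 0.0, 'eef_pos': array([289.93331391, 581.00055382, 225.68353575]), 'ee_rot': array([ 2.29315039e-01,  9.73351812e-01, -8.95709548e-04, -2.44186023e-04]), 'opening': 92.04273769037138, 'ft_force': array([-0.54338192,  1.17309993,  0.15781121])}
top {'vertical_fov': 42.31998536434921, 'cx': 252.1843345333403, 'cy': 193.5206192650272, 'R': array([[-0.01181305, -0.9998171 , -0.01504086],
       [-0.98582739,  0.0141625 , -0.16716392],
       [ 0.16734636,  0.01285298, -0.98581438]]), 't': array([ -31.67767007,  617.34979669, 1286.79578572])}
side {'vertical_fov': 49.082660479689395, 'cx': 256.9731718658419, 'cy': 189.91663124493002, 'R': array([[ 0.96221633, -0.27188058, -0.01485569],
       [-0.20227504, -0.67722006, -0.70743042],
       [ 0.18227602,  0.68370604, -0.70662685]]), 't': array([-584.91336265,  112.1118277 , 1169.65117181])}
```

View pics/top0b.png

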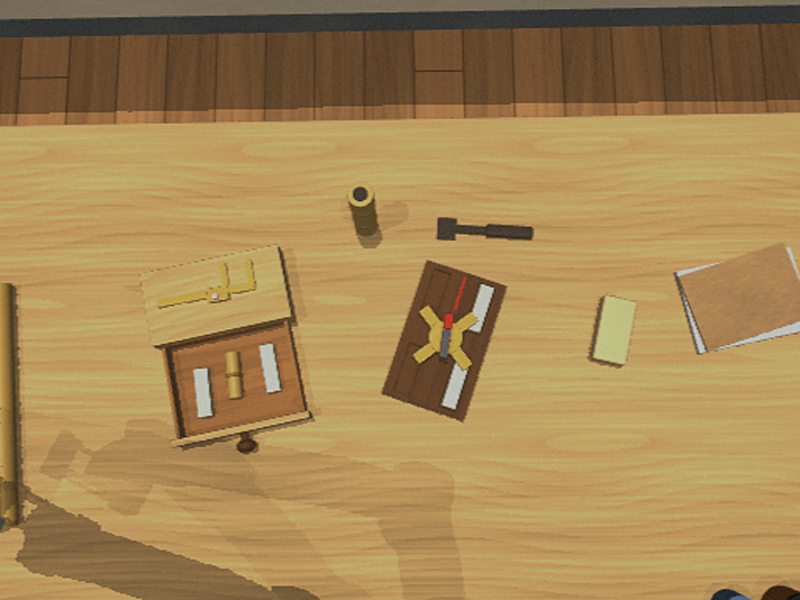

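View pics/side0b.png

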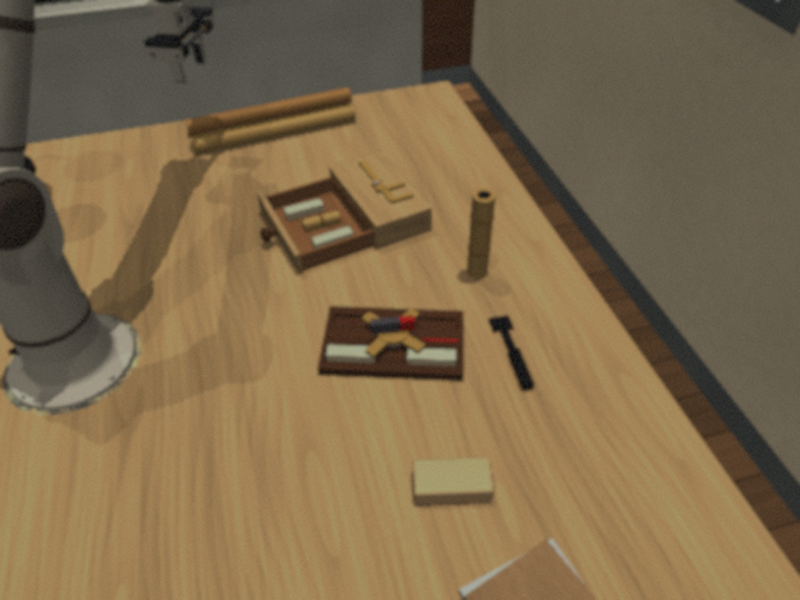

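```bash
python3 - <<'E'
import cv2,numpy as np
t=cv2.imread('pics/top0.png');s=cv2.imread('pics/side0.png')
def crop(im,x,y,w,h): return cv2.resize(im[y:y+h,x:x+w],None,fx=4,fy=4,interpolation=cv2.INTER_CUBIC)
def comp(a,b,n):
    o=np.zeros((600,800,3),np.uint8);o[:a.shape[0],:a.shape[1]]=a;o[:b.shape[0],800-b.shape[1]:]=b
    for i in range(0,800,40): o[590:,i]=255
    cv2.imwrite(n,o)
comp(crop(t,242,160,90,115),crop(s,200,190,104,60),'pics/plate0.png')
comp(crop(t,88,155,112,140),crop(s,164,100,88,80),'pics/drawer0.png')
for n,im in(('top',t),('side',s)):
    i=im.astype(int);m=((i.min(2)>135)&(np.ptp(i,axis=2)<55)).astype(np.uint8)
    k,l,st,c=cv2.connectedComponentsWithStats(m)
    for j in range(1,k):
        if 40<st[j,4]<900:
            r=cv2.minAreaRect(np.argwhere(l==j)[:,::-1].astype(np.float32));print(n,st[j],c[j].round(2),np.round(r[0],2),np.round(r[1],1),round(r[2],1))
E
```

```text
top [503 158   9  21  43] [506.91 166.16] [507.78 167.69] [21.5  2.4] 68.2
top [433 168  27   9  58] [443.33 171.98] [446.07 171.81] [ 3.1 26.9] 77.9
top [300 182  16  30 211] [308.   195.52] [307.2 196.9] [ 7.9 29.4] 18.4
top [439 196  13  30  90] [445.2  212.97] [444.3 210.4] [30.7  4.1] 71.6
top [461 206  51  17 183] [492.81 213.49] [486.8 216.4] [ 5.7 52.5] 71.6
top [166 220  14  31 253] [172.33 235.09] [172.3  235.04] [30.1  8.3] 80.0
top [283 233  16  29 220] [290.59 247.56] [290.88 246.96] [ 8.3 27.3] 17.7
top [124 236  12  31 259] [129.3  250.69] [129.32 250.81] [30.4  8.4] 84.0
side [ 77 222   6  12  51] [ 79.2  227.18] [ 79.5 227.5] [11.  5.] 90.0
side [210 222  23   5  80] [221.58 224.08] [221. 224.] [ 4. 22.] 90.0
side [268 224  22   6  76] [279.72 226.49] [278.6  226.08] [21.   4.6] 4.1
side [295 364  25  17  89] [305.44 372.31] [306.92 370.88] [ 4.2 27.7] 56.3
```

View pics/plate0.png

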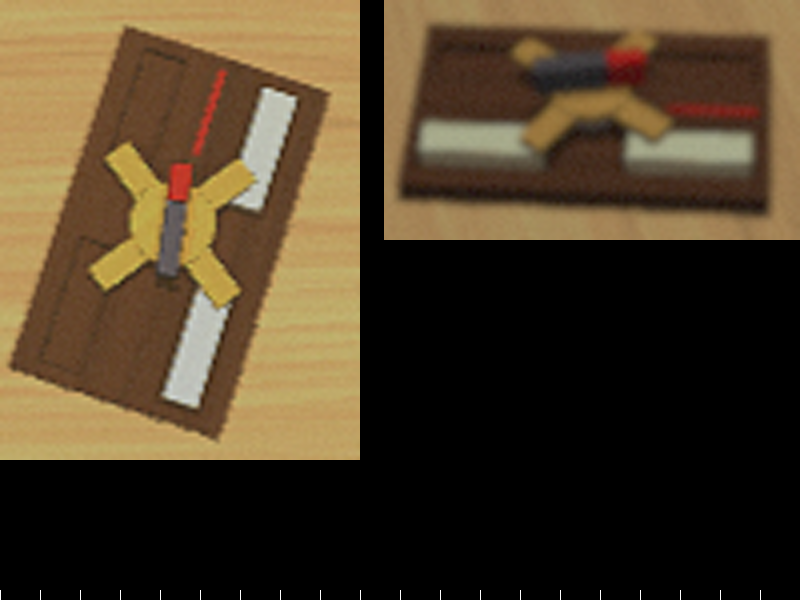

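View pics/drawer0.png

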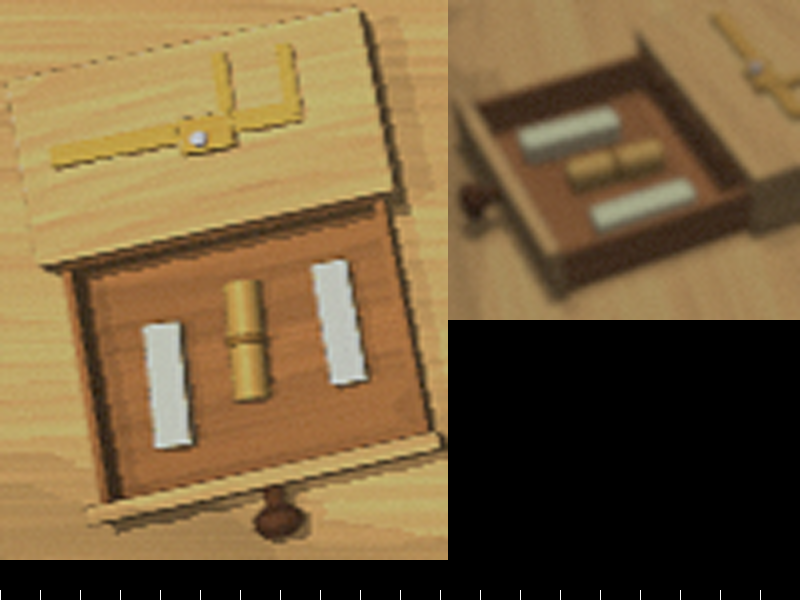

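```bash
cat > h.py <<'E'
import numpy as np
from station import ctrl, optics
from scipy.optimize import least_squares
from scipy.spatial.transform import Rotation as Ro
P={n:optics.camera_params(n) for n in('top','side')}
def proj(n,X):
    p=P[n];c=np.asarray(X)@p['R'].T+p['t'];f=192/np.tan(np.radians(p['vertical_fov']/2))
    return c[...,:2]/c[...,2:]*f+[p['cx'],p['cy']]
def onplane(n,uv,z):
    p=P[n];f=192/np.tan(np.radians(p['vertical_fov']/2))
    d=np.array([(uv[0]-p['cx'])/f,(uv[1]-p['cy'])/f,1])@p['R'];C=-p['R'].T@p['t']
    return C+d*(z-C[2])/d[2]
def tri(a,b):
    r=least_squares(lambda X:np.r_[proj('top',X)-a,proj('side',X)-b],[600,200,20]);return r.x,np.abs(r.fun).max()
def plate(q,pts): # q = x,y,yaw
    c,s=np.cos(q[2]),np.sin(q[2]);pts=np.asarray(pts,float)
    return np.c_[q[0]+c*pts[:,0]-s*pts[:,1],q[1]+s*pts[:,0]+c*pts[:,1],pts[:,2]]
E
python3 - <<'E'
from h import *
np.set_printoptions(precision=2,suppress=True)
T=lambda x,y:np.array([(x+.5)/4-.5+242,(y+.5)/4-.5+160]);S=lambda x,y:np.array([(x-384+.5)/4-.5+200,(y+.5)/4-.5+190])
T2=lambda x,y:np.array([(x+.5)/4-.5+88,(y+.5)/4-.5+155]);S2=lambda x,y:np.array([(x-448+.5)/4-.5+164,(y+.5)/4-.5+100])
tc=[T(125,27),T(330,94),T(10,369)];sc=[S(769,38),None,S(430,25)]
M=[[125,75,18],[125,-75,18],[-125,75,18]]
print('corner++',tri(tc[0],sc[0]),'-+',tri(tc[2],sc[2]))
ttop=np.array(tc+[T(218,440)]);Mt=M+[[-125,-75,18]]
f=lambda q:(proj('top',plate(q,Mt))-ttop).ravel()
r=least_squares(f,[600,-50,-.35]);print('plate top',r.x,r.fun)
Ms=[[125,75,18],[-125,75,18]];ts=np.array([sc[0],sc[2]])
r2=least_squares(lambda q:(proj('side',plate(q,Ms))-ts).ravel(),r.x);print('plate side',r2.x,r2.fun)
rr=least_squares(lambda q:np.r_[f(q),(proj('side',plate(q,Ms))-ts).ravel()],r.x);print('both',rr.x,np.abs(rr.fun).max())
# red line ends
print('redline in world',[onplane('top',T(*p),18) for p in((195,155),(224,70))])
print('line pred top',proj('top',plate(rr.x,[[54,0,18],[116,0,18]]))-[T(195,155),T(224,70)])
# bar top face z 67: ends
e=[onplane('top',T(180,163),67),onplane('top',T(168,277),67)];d=e[0]-e[1];a=np.arctan2(d[1],d[0])
print('bar',e,np.hypot(*d[:2]),'yaw',a,'joint',a-rr.x[2]+np.pi/4, 'mid',(e[0]+e[1])/2)
print('bar red end tri',tri(T(180,165),S(645,58)))
# drawer blanks
for nm,c,s,cr in(('far',(129.3,250.7),S2(570,125),[(145,325),(181,323),(192,446),(155,448)]),('near',(172.33,235.09),S2(643,201),[(312,263),(347,261),(367,381),(331,385)])):
    x,e=tri(np.array(c),s);w=np.array([onplane('top',T2(*p),26) for p in cr])
    d=(w[0]+w[1]-w[2]-w[3])/2;print(nm,'tri',x,e,'plane26',onplane('top',c,26),w.mean(0),'size',np.hypot(*d[:2]),np.hypot(*(w[0]-w[1])[:2]),'yaw',np.arctan2(d[1],d[0]))
w=[onplane('top',T2(x,y),53) for x,y in((88,512),(440,436))];print('front board',w)
E
```

```text
corner++ (array([698.51, -97.95,  15.07]), np.float64(0.27772937776961726)) -+ (array([463.19, -15.52,  15.95]), np.float64(0.30577623387915764))
plate top [ 555.72 -126.93   -0.34] [-0.1   0.04  0.07  0.09 -0.32 -0.15  0.35  0.03]
plate side [ 554.95 -129.47   -0.34] [ 0.49  0.   -0.5  -0.1 ]
both [ 555.66 -127.44   -0.34] 0.6676246024520367
redline in world [array([ 607.51, -144.54,   18.  ]), array([ 667.01, -166.14,   18.  ])]
line pred top [[0.33 0.33]
 [0.   0.7 ]]
bar [array([ 594.5 , -131.28,   67.  ]), array([ 518.7 , -121.61,   67.  ])] 76.41439733491957 yaw -0.12685932983113496 joint 0.9983550836084099 mid [ 556.6  -126.45   67.  ]
bar red end tri (array([ 594.11, -131.64,   59.94]), np.float64(0.045386395033233384))
far tri [468.69 294.86  27.54] 0.08785507904320866 plane26 [468.97 295.26  26.  ] [468.36 294.21  26.  ] size 83.51616494845081 24.574438286497735 yaw 0.1150767482619579
near tri [509.14 179.17  25.63] 0.26707475972168027 plane26 [509.73 179.08  26.  ] [509.51 178.81  26.  ] size 83.71952654663141 23.976509138934155 yaw 0.1744774264737906
front board [array([384.61, 337.6 ,  53.  ]), array([431.24, 106.33,  53.  ])]
```

```bash
cat >> h.py <<'E'
def yawx(s): v=Ro.from_quat(s['ee_rot']).as_matrix()[:,0];return np.arctan2(v[1],v[0])
def plan(x,y,z,yaw):
    "turn first (tool z), then the shift in the turned tool axes, mm; yaw of the gripped bar's long axis"
    s=ctrl.get_state();R=Ro.from_quat(s['ee_rot']).as_matrix();a=yawx(s)
    d=(yaw-a+np.pi/2)%np.pi-np.pi/2
    R2=Ro.from_euler('z',d).as_matrix()@R
    print('t',round(s['time'],2),'at',s['eef_pos'].round(1),'yaw',round((a+1)%np.pi-1,3),'open',round(s['opening'],1),'F',s['ft_force'].round(1),'j7',round(s['qpos'][6],2))
    print('turn',round(-d,3),'shift',(R2.T@(np.array([x,y,z])-s['eef_pos'])).round(1),'tilt',R[2,:2].round(3))
E
python3 -c "
from h import *
plan(556.2,-126.8,226,-.127)"
```

```text
t 0.1 at [289.9 581.1 225.8] yaw -0.463 open 91.9 F [1.4 0.4 0.2] j7 -0.21
turn -0.336 shift [-353.8 -668.4    0.9] tilt [ 0.    -0.002]
```

Request:
step_arm(rows=[[[0,0,0,-0.168,0],[0,0,0,-0.168,0],[-0.025,-0.0477,0,0,0],[-0.025,-0.0477,0,0,0],[-0.025,-0.0477,0,0,0]]])

```text
time: 0.72
eef_pos: [346.8, 428.3, 226.1]
ee_rot: [0.063, 0.998, -0.0, -0.0]
ft_force: [1.4, -0.4, -0.3]
opening: 47.7
grip_force: 0.0
```

Request:
step_arm(rows=[[[-0.025,-0.0477,0,0,0],[-0.025,-0.0477,0,0,0],[-0.025,-0.0477,0,0,0],[-0.025,-0.0477,0,0,0],[-0.025,-0.0477,0,0,0]]])

```text
time: 1.35
eef_pos: [440.5, 176.0, 226.6]
ee_rot: [0.063, 0.998, -0.0, -0.0]
ft_force: [0.8, 1.1, -0.8]
opening: 46.0
grip_force: 0.0
```

Request:
step_arm(rows=[[[-0.025,-0.0477,0,0,0],[-0.025,-0.0477,0,0,0],[-0.025,-0.0477,0,0,0],[-0.025,-0.0477,0,0,0],[-0.025,-0.0477,0,0,0]]])

```text
time: 1.98
eef_pos: [534.3, -76.2, 226.5]
ee_rot: [0.063, 0.998, 0.0, -0.0]
ft_force: [0.3, 0.7, 0.8]
opening: 45.8
grip_force: 0.0
```

Request:
step_arm(rows=[[[-0.025,-0.0477,0,0,0],[0,0,0,0,0]]])

```text
time: 2.22
eef_pos: [552.9, -130.9, 226.0]
ee_rot: [0.067, 0.998, -0.001, -0.0]
ft_force: [-0.9, 0.3, -0.6]
opening: 45.8
grip_force: 0.0
```

```bash
python3 -c "
from h import *
plan(556.2,-126.8,46,-.127)"
```

```text
t 2.23 at [ 552.9 -130.9  226. ] yaw -0.135 open 45.8 F [-0.9  0.3 -0.6] j7 1.57
turn -0.008 shift [ -2.8   4.9 180. ] tilt [ 0.    -0.002]
```

Request:
step_arm(rows=[[[-0.0028,0.0049,0.03,-0.008,0],[0,0,0.05,0,0],[0,0,0.05,0,0],[0,0,0.05,0,0],[0,0,0,0,0]]])

```text
time: 2.85
eef_pos: [554.9, -118.9, 44.1]
ee_rot: [0.059, 0.998, 0.001, -0.002]
ft_force: [0.7, -0.3, 0.5]
opening: 46.1
grip_force: 0.0
```

Request:
step_arm(rows=[[[0,0,0,0,-1],[0,0,0,0,-1],[0,0,0,0,-1],[0,0,0,0,-1]]], grip_force=25)

```text
time: 3.35
eef_pos: [555.8, -127.1, 47.3]
ee_rot: [0.062, 0.998, -0.003, 0.001]
ft_force: [0.0, -11.6, -2.4]
opening: 14.1
grip_force: 24.6
```

```bash
python3 -c "
from h import *
plan(556.2,-126.8,46,.205);print(ctrl.get_state()['moment'])"
```

```text
t 3.35 at [ 555.8 -127.1   47.3] yaw -0.124 open 14.1 F [  0.  -11.6  -2.4] j7 1.53
turn -0.329 shift [-0.4  0.2  1.3] tilt [-0.001 -0.006]
[-2.5762554   0.06721234 -0.18673108]
```

Request:
step_arm(rows=[[[0,-0.006,0,0,-1],[0,0,0,0,-1]]])

```text
time: 3.6
eef_pos: [555.8, -127.2, 47.3]
ee_rot: [0.06, 0.998, -0.0, 0.0]
ft_force: [0.2, -2.3, 2.3]
opening: 14.0
grip_force: 24.6
```

Request:
step_arm(rows=[[[0,0,0,-0.07,-1],[0,0,0,-0.07,-1],[0,0,0,-0.07,-1],[0,0,0,-0.07,-1],[0,0,0,-0.055,-1]]])

```text
time: 4.22
eef_pos: [555.8, -127.4, 47.3]
ee_rot: [-0.109, 0.994, -0.001, 0.0]
ft_force: [-0.0, -3.5, 0.3]
opening: 14.0
grip_force: 24.6
```

Request:
step_arm(rows=[[[0,0,0,0,-1],[0,0,0,0,-1]]])

```text
time: 4.47
eef_pos: [555.9, -127.4, 47.3]
ee_rot: [-0.107, 0.994, -0.001, 0.0]
ft_force: [-0.8, -4.5, 4.8]
opening: 13.9
grip_force: 24.7
```

```bash
python3 -c "
from h import *
plan(556.2,-126.8,46,.205);print(ctrl.get_state()['moment'])"
```

```text
t 4.47 at [ 555.9 -127.4   47.3] yaw 0.215 open 13.9 F [-0.8 -4.5  4.8] j7 1.82
turn 0.01 shift [-0.4  0.5  1.3] tilt [-0.    -0.001]
[-0.87545966  0.24134804 -0.11367664]
```

Request:
step_arm(rows=[[[0,0,0,0,-0.2],[0,0,0,0,-0.2],[0,0,-0.03,0,-0.2],[0,0,-0.05,0,-0.2],[0,0,0,0,-0.2]]])

```text
time: 5.1
eef_pos: [558.9, -126.0, 130.5]
ee_rot: [-0.108, 0.994, -0.001, 0.004]
ft_force: [0.2, -0.4, -1.2]
opening: 36.5
grip_force: 0.0
```

```bash
python3 -c "
from h import *
plan(524.1,181.8,130,.174);print(onplane('top',(234,148),0))"
```

```text
t 5.1 at [ 558.9 -126.   130.5] yaw 0.217 open 36.5 F [ 0.2 -0.4 -1.2] j7 1.85
turn 0.043 shift [-1.900e+01  3.091e+02 -1.000e-01] tilt [-0.007 -0.002]
[757.99356858  11.19897694   0.        ]
```

Request:
step_arm(rows=[[[-0.002,0.044,0,0.043,-0.2],[-0.003,0.044,0,0,-0.2],[-0.003,0.044,0,0,-0.2],[-0.003,0.044,0,0,-0.2],[-0.003,0.044,0,0,-0.2]]])

```text
time: 5.72
eef_pos: [528.4, 94.3, 125.7]
ee_rot: [-0.087, 0.996, 0.0, -0.001]
ft_force: [0.9, -0.1, 1.0]
opening: 36.6
grip_force: 0.0
```

Request:
step_arm(rows=[[[-0.003,0.044,0,0,-0.2],[-0.002,0.044,0,0,-0.2],[0,0,0,0,-0.2],[0,0,0,0,-0.2],[0,0,0,0,-0.2]]])

```text
time: 6.35
eef_pos: [519.3, 178.3, 126.2]
ee_rot: [-0.086, 0.996, -0.0, -0.0]
ft_force: [-0.6, -0.1, 0.4]
opening: 36.6
grip_force: 0.0
```

```bash
python3 - <<'E'
from h import *
import cv2
plan(524.1,181.8,17,.174)
t=optics.get_image('top')[:,:,::-1];s=optics.get_image('side')[:,:,::-1]
def crop(im,x,y,w,h): return cv2.resize(im[y:y+h,x:x+w],None,fx=4,fy=4,interpolation=cv2.INTER_CUBIC)
o=np.zeros((600,800,3),np.uint8)
a=crop(t,242,160,90,115);o[:460,:360]=a
b=crop(t,110,180,100,110);o[:440,400:]=b
cv2.imwrite('pics/c1.png',o);cv2.imwrite('pics/t1.png',t)
E
```

```text
t 6.35 at [519.3 178.3 126.2] yaw 0.171 open 36.6 F [-0.6 -0.1  0.4] j7 1.21
turn -0.003 shift [ -5.4   2.7 109.2] tilt [ 0.001 -0.001]
```

View pics/c1.png

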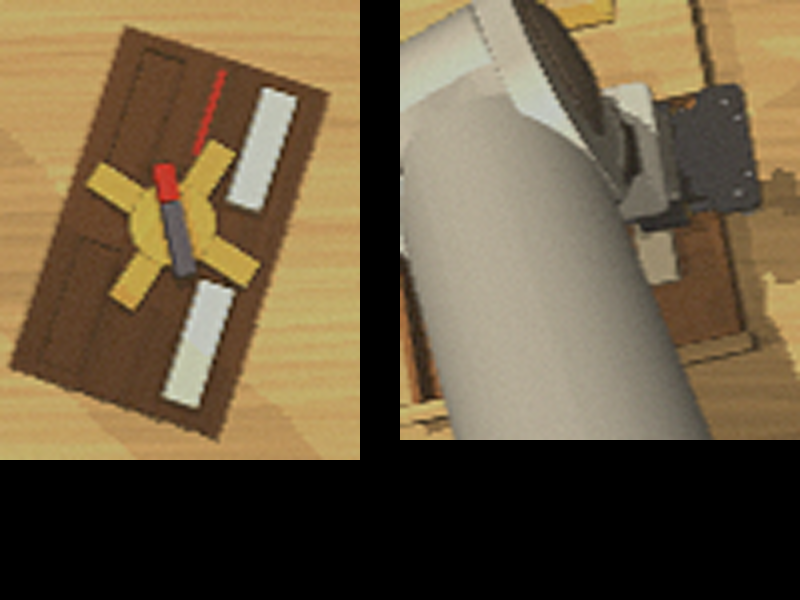

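Request:
step_arm(rows=[[[-0.0054,0.0027,0.03,-0.003,-0.2],[0,0,0.03,0,-0.2],[0,0,0.029,0,-0.2],[0,0,0,0,-0.2],[0,0,0,0,-0.2]]])

```text
time: 7.08
eef_pos: [524.9, 183.3, 38.5]
ee_rot: [-0.088, 0.996, 0.0, 0.0]
ft_force: [0.3, -0.1, 1.1]
opening: 36.9
grip_force: 0.0
```

```bash
python3 - <<'E'
from h import *
import cv2
plan(524.1,181.8,17,.174)
T=lambda x,y:np.array([(x+.5)/4-.5+242,(y+.5)/4-.5+160])
e=[onplane('top',T(167,163),67),onplane('top',T(183,277),67)];d=e[0]-e[1];a=np.arctan2(d[1],d[0])
print('bar yaw',a,np.hypot(*d[:2]),(e[0]+e[1])/2)
# wings at z=39: opposite tips centre
w=[onplane('top',T(*p),39) for p in((97,174),(250,274),(225,149),(127,300))]
for i in(0,2):
    d=w[i]-w[i+1];print('wing',np.arctan2(d[1],d[0]),np.hypot(*d[:2]),(w[i]+w[i+1])/2)
t=cv2.imread('pics/t1.png').astype(int);m=((t.min(2)>130)&(np.ptp(t,axis=2)<60)).astype(np.uint8);m[:,:240]=0
k,l,st,c=cv2.connectedComponentsWithStats(m)
for j in range(1,k):
    if 150<st[j,4]<400:
        r=cv2.minAreaRect(np.argwhere(l==j)[:,::-1].astype(np.float32));b=np.array([onplane('top',p,30) for p in cv2.boxPoints(r)])
        print(st[j],onplane('top',c[j],30)[:2].round(1),onplane('top',r[0],30)[:2].round(1),np.hypot(*np.diff(b[:3],axis=0)[:,:2].T).round(1),r[2])
q=[555.7,-127.2,-.34]
print(plate(q,[[70,-42,30],[-70,-42,30]]))
E
```

```text
t 7.08 at [524.9 183.3  38.5] yaw 0.176 open 36.9 F [ 0.3 -0.1  1.1] j7 1.16
turn 0.002 shift [ 1.1 -1.4 21.5] tilt [-0.001  0.   ]
bar yaw 0.1155333128774268 76.56385351609833 [ 556.59132431 -127.06386632   67.        ]
wing 0.9719735224379126 123.09129663640122 [ 557.37713938 -127.27145858   39.        ]
wing -0.5925443521120525 122.62682719392772 [ 557.15339253 -129.40157372   39.        ]
[299 182  17  30 246] [ 609.6 -189.9] [ 609.2 -189.4] [81.8 22.5] 18.434947967529297
[458 206  54  18 189] [ 555.9 -687.6] [ 547.5 -668.6] [153.1  15.2] 71.56505584716797
[283 230  17  32 260] [ 477.4 -143.2] [ 477.3 -143.1] [82.1 22.6] 17.52556800842285
[[ 607.68636872 -190.1397924    30.        ]
 [ 475.70071554 -143.4515995    30.        ]]
```

Request:
step_arm(rows=[[[0.001,-0.0014,0.0215,0,-0.2],[0,0,0,0,-0.2],[0,0,0,0,-0.2],[0,0,0,0,-0.2]]])

```text
time: 7.58
eef_pos: [524.4, 182.3, 17.4]
ee_rot: [-0.088, 0.996, 0.0, 0.001]
ft_force: [0.1, -0.1, -0.2]
opening: 37.0
grip_force: 0.0
```

```bash
python3 - <<'E'
from h import *
import cv2
plan(524.1,181.8,17,.174)
for f in('top0','t1'):
    t=cv2.imread(f'pics/{f}.png').astype(int)[160:275,242:332];b,g,r=t[...,0],t[...,1],t[...,2]
    brass=(r-b>75)&(g-b>45);yy,xx=np.mgrid[160:275,242:332]
    c=proj('top',[556,-127,39]);u=[onplane('top',(x,y),39)[:2]-[556,-127] for y in range(160,275) for x in range(242,332)]
    u=np.array(u).reshape(115,90,2);R=np.hypot(u[...,0],u[...,1]);A=np.arctan2(u[...,1],u[...,0])
    m=brass&(R>32)&(R<60);w=np.angle(np.exp(4j*A[m]).sum())/4;print(f,m.sum(),'wing joint mod 90deg',(w+.34)%(np.pi/2))
    v=np.array([onplane('top',(x,y),67)[:2]-[556,-127] for y in range(160,275) for x in range(242,332)]).reshape(115,90,2);R=np.hypot(v[...,0],v[...,1])
    m=(R<45)&~((r-b>60)&(g-b>35))&(((r>130)&(g<70))|((abs(r-b)<30)&(r>50)))
    p=v[m];ev,V=np.linalg.eigh(np.cov(p.T));d=V[:,1]*np.sign(V[0,1]);print('bar',m.sum(),p.mean(0)+[556,-127],'yaw',np.arctan2(d[1],d[0]))
E
```

```text
t 7.58 at [524.4 182.3  17.4] yaw 0.176 open 37.0 F [ 0.1 -0.1 -0.2] j7 1.15
turn 0.002 shift [ 0.4 -0.5  0.4] tilt [-0.002  0.   ]
top0 305 wing joint mod 90deg 0.9605798267773225
bar 154 [ 556.03367233 -127.64076797] yaw -0.224890828319923
t1 313 wing joint mod 90deg 1.3154583766819485
bar 164 [ 556.10591219 -129.46443242] yaw 0.09986120805898217
```

Request:
step_arm(rows=[[[0,0,0,0,-1],[0,0,0,0,-1],[0,0,0,0,-1],[0,0,0,0,-1]]], grip_force=25)

```text
time: 8.07
eef_pos: [523.7, 182.0, 16.6]
ee_rot: [-0.088, 0.996, 0.0, 0.0]
ft_force: [-0.9, -0.1, 5.4]
opening: 23.6
grip_force: 25.0
```

Request:
step_arm(rows=[[[0,0,-0.02,0,-1],[0,0,-0.04,0,-1],[0,0,-0.05,0,-1],[0,0,0,0,-1],[0,0,0,0,-1]]])

```text
time: 8.7
eef_pos: [523.3, 181.6, 126.6]
ee_rot: [-0.088, 0.996, -0.0, 0.0]
ft_force: [-0.7, 0.4, -1.7]
opening: 23.6
grip_force: 25.0
```

```bash
python3 - <<'E'
from h import *
q=[555.9,-127.1,-.34]
p=plate(q,[[85.5,42,130]])[0];print(p);plan(*p,q[2])
E
```

```text
[ 650.51198177 -116.01745043  130.        ]
t 8.7 at [523.3 181.6 126.6] yaw 0.176 open 23.6 F [-0.7  0.4 -1.7] j7 1.21
turn 0.516 shift [-219.2 -238.2   -3.3] tilt [-0. -0.]
```

Request:
step_arm(rows=[[[0,0,0,0.172,-1],[0,0,0,0.172,-1],[0,0,0,0.172,-1],[-0.0274,-0.0298,0,0,-1],[-0.0274,-0.0298,0,0,-1]]])

```text
time: 9.32
eef_pos: [554.0, 107.0, 124.5]
ee_rot: [0.168, 0.986, -0.001, -0.002]
ft_force: [1.0, -0.7, -1.2]
opening: 23.9
grip_force: 25.0
```

Request:
step_arm(rows=[[[-0.0274,-0.0298,0,0,-1],[-0.0274,-0.0298,0,0,-1],[-0.0274,-0.0298,0,0,-1],[-0.0274,-0.0298,0,0,-1],[-0.0274,-0.0298,0,0,-1]]])

```text
time: 9.95
eef_pos: [633.7, -79.8, 124.1]
ee_rot: [0.169, 0.986, -0.0, -0.002]
ft_force: [0.6, 0.3, 0.1]
opening: 23.6
grip_force: 25.0
```

Request:
step_arm(rows=[[[-0.0274,-0.0298,0,0,-1],[0,0,0,0,-1],[0,0,0,0,-1],[0,0,0,0,-1]]])

```text
time: 10.45
eef_pos: [650.0, -113.8, 125.4]
ee_rot: [0.168, 0.986, 0.0, -0.001]
ft_force: [0.9, 0.1, -0.8]
opening: 23.6
grip_force: 25.0
```

```bash
python3 - <<'E'
from h import *
import cv2
q=[555.9,-127.1,-.34]
p=plate(q,[[85.5,42,60]])[0];plan(*p,q[2])
t=optics.get_image('top')[:,:,::-1];s=optics.get_image('side')[:,:,::-1]
def crop(im,x,y,w,h): return cv2.resize(im[y:y+h,x:x+w],None,fx=4,fy=4,interpolation=cv2.INTER_CUBIC)
o=np.zeros((600,800,3),np.uint8)
o[:460,:360]=crop(t,242,160,90,115)
o[:400,368:800]=crop(s,200,150,108,100)
cv2.imwrite('pics/c2.png',o);cv2.imwrite('pics/t2.png',t);cv2.imwrite('pics/s2.png',s)
E
```

```text
t 10.45 at [ 650.  -113.8  125.4] yaw -0.338 open 23.6 F [ 0.9  0.1 -0.8] j7 1.3
turn 0.002 shift [-1.4 -2.  65.4] tilt [0.002 0.001]
```

View pics/c2.png

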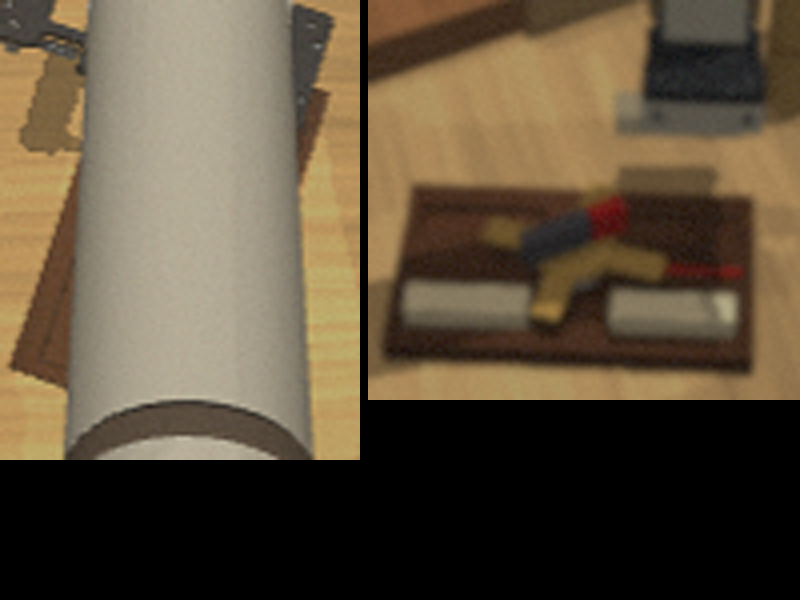

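```bash
python3 - <<'E'
from h import *
np.set_printoptions(precision=0,suppress=True)
q=[555.9,-127.1,-.34]
C=lambda uv:np.c_[(uv[:,0]-200+.5)*4+368-.5,(uv[:,1]-150+.5)*4-.5]
bx=lambda x,y,z:[[x+sx*42,y+sy*12,z+h] for h in(0,20) for sy in(-1,1) for sx in(-1,1)]
print('order bottom -y(-x,+x), +y; top same')
print('pocket1 pred',C(proj('side',plate(q,bx(70,-42,10)))))
s=ctrl.get_state();e=s['eef_pos'];a=(yawx(s)+1)%np.pi-1
print('held pred',C(proj('side',plate([e[0],e[1],a],bx(-15.1,0,e[2]-11)))))
import cv2
im=cv2.imread('pics/s2.png')
o=np.zeros((600,800,3),np.uint8)
o[:290,:]=cv2.resize(im[168:168+29,250:330],None,fx=10,fy=10,interpolation=cv2.INTER_CUBIC)
o[300:590,:]=cv2.resize(im[212:212+29,250:330],None,fx=10,fy=10,interpolation=cv2.INTER_CUBIC)
cv2.imwrite('pics/c3.png',o)
D=lambda uv,y0:np.c_[(uv[:,0]-250+.5)*10-.5,(uv[:,1]-y0+.5)*10-.5]
print(D(proj('side',plate([e[0],e[1],a],bx(-15.1,0,e[2]-11))),168));print(D(proj('side',plate(q,bx(70,-42,10))),212)+[0,300])
E
```

```text
order bottom -y(-x,+x), +y; top same
pocket1 pred [[610. 335.]
 [735. 340.]
 [613. 308.]
 [735. 313.]
 [610. 316.]
 [736. 321.]
 [612. 289.]
 [737. 294.]]
held pred [[616. 136.]
 [742. 140.]
 [618. 111.]
 [742. 115.]
 [616. 114.]
 [744. 118.]
 [618.  89.]
 [744.  93.]]
[[121. 160.]
 [436. 171.]
 [126.  99.]
 [436. 109.]
 [121. 106.]
 [440. 116.]
 [125.  44.]
 [440.  54.]]
[[107. 519.]
 [418. 532.]
 [112. 451.]
 [419. 463.]
 [106. 472.]
 [421. 484.]
 [111. 403.]
 [422. 416.]]
```

View pics/c3.png

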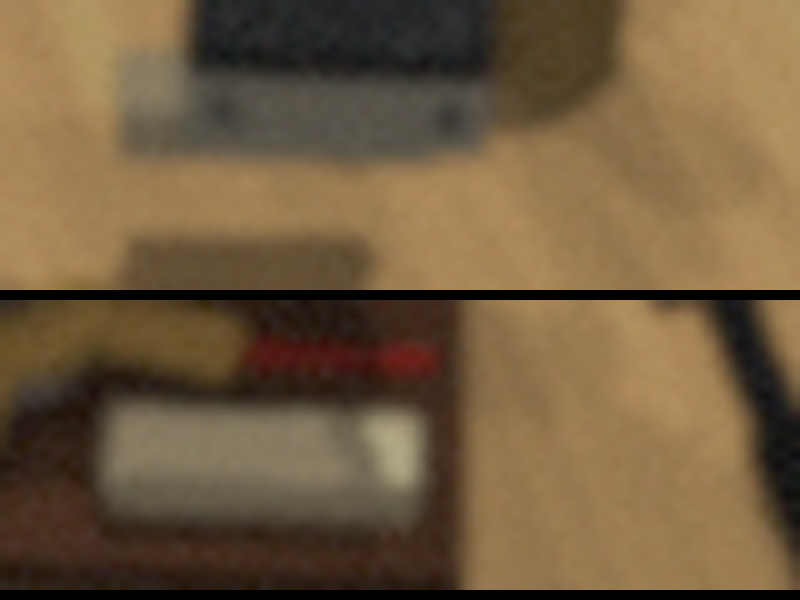

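Request:
step_arm(rows=[[[-0.001,-0.002,0.035,0.002,-1],[0,0,0.035,0,-1],[0,0,0,0,-1],[0,0,0,0,-1],[0,0,0,0,-1]]])

```text
time: 11.18
eef_pos: [652.5, -118.1, 58.3]
ee_rot: [0.17, 0.985, 0.0, 0.002]
ft_force: [0.5, -0.4, -0.9]
opening: 23.7
grip_force: 25.0
```

```bash
python3 - <<'E'
from h import *
q=[555.9,-127.1,-.34]
p=plate(q,[[85,42,20.5]])[0];print(p);plan(*p,q[2])
E
```

```text
[ 650.04060444 -115.85070688   20.5       ]
t 11.18 at [ 652.5 -118.1   58.3] yaw -0.341 open 23.7 F [ 0.5 -0.4 -0.9] j7 1.29
turn -0.001 shift [ 3.2  1.3 37.8] tilt [-0.003  0.001]
```

Request:
step_arm(rows=[[[0,0,0.015,0,-1],[0,0,0,0,-1],[0,0,0,0,-1],[0,0,0,0,-1],[0,0,0,0,-1]]])

```text
time: 11.8
eef_pos: [651.2, -118.1, 41.4]
ee_rot: [0.17, 0.985, 0.0, 0.0]
ft_force: [-0.7, 0.5, -0.7]
opening: 23.5
grip_force: 25.0
```

```bash
python3 - <<'E'
from h import *
q=[555.9,-127.1,-.34]
p=plate(q,[[85,42,20.5]])[0];plan(*p,q[2])
E
```

```text
t 11.8 at [ 651.2 -118.1   41.4] yaw -0.342 open 23.5 F [-0.7  0.5 -0.7] j7 1.29
turn -0.002 shift [ 1.8  1.8 20.9] tilt [-0.  0.]
```

Request:
step_arm(rows=[[[0.0018,0.0018,0.009,-0.002,-1],[0,0,0,0,-1],[0,0,0,0,-1],[0,0,0,0,-1],[0,0,0,0,-1]]])

```text
time: 12.42
eef_pos: [650.1, -115.9, 32.4]
ee_rot: [0.169, 0.986, 0.0, 0.0]
ft_force: [0.5, 0.1, -0.5]
opening: 23.5
grip_force: 25.0
```

```bash
python3 - <<'E'
from h import *
q=[555.9,-127.1,-.34]
p=plate(q,[[85,42,20.5]])[0];plan(*p,q[2])
E
```

```text
t 12.43 at [ 650.1 -115.9   32.4] yaw -0.34 open 23.5 F [ 0.5  0.1 -0.5] j7 1.29
turn 0.0 shift [ 0.   0.  11.9] tilt [-0.  0.]
```

On target; lower in stages watching force.

Request:
step_arm(rows=[[[0,0,0.005,0,-1],[0,0,0.003,0,-1],[0,0,0,0,-1],[0,0,0,0,-1]]])

```text
time: 12.92
eef_pos: [649.9, -115.8, 24.1]
ee_rot: [0.169, 0.986, 0.0, -0.0]
ft_force: [1.3, -0.1, -0.2]
opening: 23.7
grip_force: 25.0
```

Request:
step_arm(rows=[[[0,0,0.003,0,-1],[0,0,0,0,-1],[0,0,0,0,-1]]])

```text
time: 13.3
eef_pos: [649.9, -115.8, 21.2]
ee_rot: [0.169, 0.986, 0.0, -0.0]
ft_force: [-0.3, 0.1, -0.5]
opening: 23.8
grip_force: 25.0
```

Request:
step_arm(rows=[[[0,0,0,0,-0.2],[0,0,0,0,-0.2],[0,0,-0.03,0,-0.2],[0,0,-0.05,0,-0.2],[0,0,-0.03,0,-0.2]]])

```text
time: 13.92
eef_pos: [651.1, -115.9, 133.9]
ee_rot: [0.169, 0.986, 0.0, 0.002]
ft_force: [0.1, -0.9, -0.7]
opening: 37.2
grip_force: 0.0
```

Request:
step_arm(rows=[[[0,0,0,0,-0.2],[0,0,0,0,-0.2],[0,0,0,0,-0.2]]])

```text
time: 14.3
eef_pos: [648.7, -115.6, 129.5]
ee_rot: [0.169, 0.986, -0.0, -0.001]
ft_force: [0.0, 0.3, -0.4]
opening: 36.5
grip_force: 0.0
```

```bash
python3 - <<'E'
from h import *
c,s=np.cos(.115),np.sin(.115)
plan(468.6-15*c,294.8-15*s,130,.115)
E
```

```text
t 14.3 at [ 648.7 -115.6  129.5] yaw -0.34 open 36.5 F [ 0.   0.3 -0.4] j7 1.3
turn -0.455 shift [ 1.468e+02  4.284e+02 -3.000e-01] tilt [ 0.003 -0.001]
```

Request:
step_arm(rows=[[[0,0,0,-0.155,-0.2],[0,0,0,-0.15,-0.2],[0,0,0,-0.15,-0.2],[0.0147,0.0428,0,0,-0.2],[0.0147,0.0428,0,0,-0.2]]])

```text
time: 14.92
eef_pos: [609.5, -33.8, 129.6]
ee_rot: [-0.057, 0.998, 0.0, -0.001]
ft_force: [0.1, 0.7, 0.2]
opening: 36.6
grip_force: 0.0
```

Request:
step_arm(rows=[[[0.0147,0.0428,0,0,-0.2],[0.0147,0.0428,0,0,-0.2],[0.0147,0.0428,0,0,-0.2],[0.0147,0.0428,0,0,-0.2],[0.0147,0.0428,0,0,-0.2]]])

```text
time: 15.55
eef_pos: [511.8, 171.0, 130.2]
ee_rot: [-0.058, 0.998, -0.0, -0.001]
ft_force: [0.3, 0.4, 0.4]
opening: 36.5
grip_force: 0.0
```

Request:
step_arm(rows=[[[0.0147,0.0428,0,0,-0.2],[0.0147,0.0428,0,0,-0.2],[0.0147,0.0428,0,0,-0.2],[0,0,0,0,-0.2],[0,0,0,0,-0.2]]])

```text
time: 16.18
eef_pos: [454.3, 291.7, 130.3]
ee_rot: [-0.058, 0.998, -0.001, -0.001]
ft_force: [-0.4, -0.7, 0.2]
opening: 36.8
grip_force: 0.0
```

Request:
step_arm(rows=[[[0,0,0.04,0,-0.2],[0,0,0,0,-0.2],[0,0,0,0,-0.2],[0,0,0,0,-0.2]]])

```text
time: 16.68
eef_pos: [455.7, 292.6, 92.5]
ee_rot: [-0.057, 0.998, 0.0, 0.001]
ft_force: [0.5, 0.2, -0.2]
opening: 36.5
grip_force: 0.0
```

```bash
python3 - <<'E'
from h import *
import cv2
c,s=np.cos(.113),np.sin(.113)
plan(468.6-15*c,294.8-15*s,17,.113)
t=optics.get_image('top')[:,:,::-1];s=optics.get_image('side')[:,:,::-1]
def crop(im,x,y,w,h): return cv2.resize(im[y:y+h,x:x+w],None,fx=4,fy=4,interpolation=cv2.INTER_CUBIC)
o=np.zeros((600,800,3),np.uint8)
o[:460,:360]=crop(t,242,160,90,115)
o[:240,368:800]=crop(s,200,190,108,60)
o[240:600,368:800]=crop(s,160,90,108,90)
cv2.imwrite('pics/c4.png',o)
E
```

```text
t 16.68 at [455.7 292.6  92.5] yaw 0.114 open 36.5 F [ 0.5  0.2 -0.2] j7 0.88
turn 0.001 shift [ 2.1  0.7 75.5] tilt [-0.002  0.001]
```

View pics/c4.png

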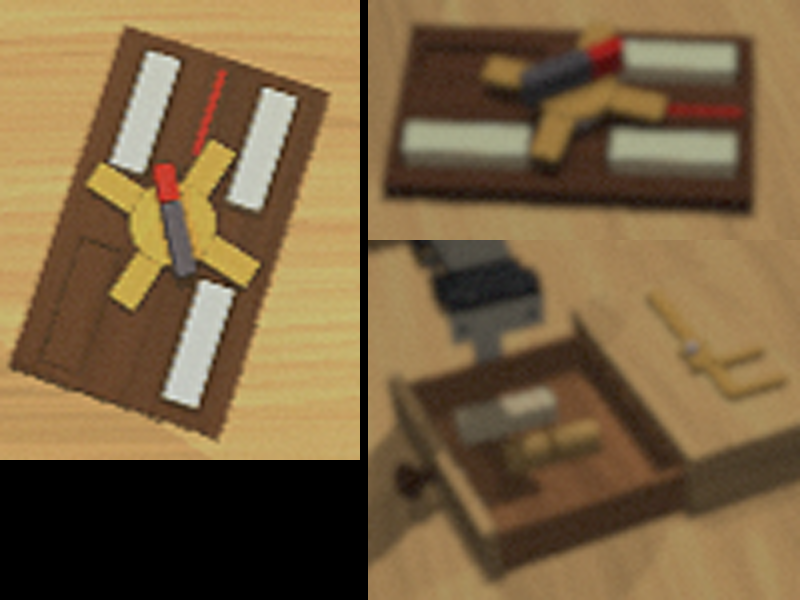

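Request:
step_arm(rows=[[[0.001,0.0005,0.025,0,-0.2],[0,0,0.025,0,-0.2],[0,0,0,0,-0.2],[0,0,0,0,-0.2],[0,0,0,0,-0.2]]])

```text
time: 17.4
eef_pos: [454.5, 293.4, 42.5]
ee_rot: [-0.058, 0.998, 0.001, 0.001]
ft_force: [-0.1, 0.3, 0.6]
opening: 36.7
grip_force: 0.0
```

```bash
python3 - <<'E'
from h import *
c,s=np.cos(.113),np.sin(.113)
plan(468.6-15*c,294.8-15*s,17,.113)
E
```

```text
t 17.4 at [454.5 293.4  42.5] yaw 0.115 open 36.7 F [-0.1  0.3  0.6] j7 0.84
turn 0.002 shift [ 0.8 -0.3 25.5] tilt [-0.002  0.001]
```

Request:
step_arm(rows=[[[0,0,0.0255,0,-0.2],[0,0,0,0,-0.2],[0,0,0,0,-0.2]]])

```text
time: 17.77
eef_pos: [454.0, 293.2, 16.6]
ee_rot: [-0.058, 0.998, 0.0, 0.0]
ft_force: [0.5, 0.7, 0.7]
opening: 36.9
grip_force: 0.0
```

Request:
step_arm(rows=[[[0,0,0,0,-1],[0,0,0,0,-1],[0,0,0,0,-1],[0,0,0,0,-1]]], grip_force=25)

```text
time: 18.27
eef_pos: [454.1, 293.2, 16.5]
ee_rot: [-0.058, 0.998, 0.0, 0.001]
ft_force: [-0.5, -0.6, 6.0]
opening: 23.6
grip_force: 24.9
```

Request:
step_arm(rows=[[[0,0,-0.02,0,-1],[0,0,-0.04,0,-1],[0,0,-0.05,0,-1],[0,0,0,0,-1],[0,0,0,0,-1]]])

```text
time: 18.9
eef_pos: [453.3, 292.3, 125.3]
ee_rot: [-0.057, 0.998, -0.0, -0.0]
ft_force: [0.3, -0.3, -1.5]
opening: 23.6
grip_force: 24.9
```

```bash
python3 - <<'E'
from h import *
q=[555.9,-127.1,-.34]
p=plate(q,[[-85,42,130]])[0];print(p);plan(*p,q[2])
E
```

```text
[489.7723113  -59.15790122 130.        ]
t 18.9 at [453.3 292.3 125.3] yaw 0.115 open 23.6 F [ 0.3 -0.3 -1.5] j7 0.89
turn 0.455 shift [-151.6 -319.2   -4.6] tilt [ 0. -0.]
```

Request:
step_arm(rows=[[[0,0,0,0.155,-1],[0,0,0,0.15,-1],[0,0,0,0.15,-1],[-0.019,-0.04,0,0,-1],[-0.019,-0.04,0,0,-1]]])

```text
time: 19.52
eef_pos: [461.2, 203.5, 123.7]
ee_rot: [0.168, 0.986, -0.001, -0.002]
ft_force: [0.8, -0.8, -0.6]
opening: 23.3
grip_force: 24.9
```

Request:
step_arm(rows=[[[-0.019,-0.04,0,0,-1],[-0.019,-0.04,0,0,-1],[-0.019,-0.04,0,0,-1],[-0.019,-0.04,0,0,-1],[-0.019,-0.04,0,0,-1]]])

```text
time: 20.15
eef_pos: [484.1, -17.0, 123.9]
ee_rot: [0.169, 0.986, -0.0, -0.002]
ft_force: [0.4, -0.1, -0.9]
opening: 23.4
grip_force: 24.9
```

Request:
step_arm(rows=[[[-0.0186,-0.0392,0,0,-1],[0,0,0,0,-1],[0,0,0,0,-1],[0,0,0,0,-1],[0,0,0,0,-1]]])

```text
time: 20.78
eef_pos: [489.9, -57.4, 125.5]
ee_rot: [0.168, 0.986, 0.0, -0.0]
ft_force: [0.0, 0.2, -0.5]
opening: 23.8
grip_force: 24.9
```

```bash
python3 - <<'E'
from h import *
q=[555.9,-127.1,-.34]
p=plate(q,[[-85,42,20.5]])[0];print(p);plan(*p,q[2])
E
```

```text
[489.7723113  -59.15790122  20.5       ]
t 20.77 at [489.9 -57.4 125.5] yaw -0.338 open 23.8 F [ 0.   0.2 -0.5] j7 1.24
turn 0.002 shift [ -0.5  -1.7 105. ] tilt [0.001 0.   ]
```

Request:
step_arm(rows=[[[0,-0.0008,0.037,0.001,-1],[0,0,0.037,0,-1],[0,0,0,0,-1],[0,0,0,0,-1],[0,0,0,0,-1]]])

```text
time: 21.4
eef_pos: [491.3, -59.4, 53.3]
ee_rot: [0.169, 0.986, 0.0, 0.001]
ft_force: [0.8, 0.2, -0.1]
opening: 23.8
grip_force: 24.9
```

Request:
step_arm(rows=[[[0,0,0,0,-1],[0,0,0,0,-1],[0,0,0,0,-1]]])

```text
time: 21.78
eef_pos: [490.0, -59.5, 52.0]
ee_rot: [0.17, 0.986, 0.0, 0.0]
ft_force: [-0.3, 0.1, -0.1]
opening: 23.7
grip_force: 24.9
```

```bash
python3 - <<'E'
from h import *
q=[555.9,-127.1,-.34]
p=plate(q,[[-85,42,20.5]])[0];plan(*p,q[2])
E
```

```text
t 21.77 at [490.  -59.5  52. ] yaw -0.341 open 23.7 F [-0.3  0.1 -0.1] j7 1.21
turn -0.001 shift [ 0.4  0.2 31.5] tilt [-0.  0.]
```

Request:
step_arm(rows=[[[0,0,0.01,0,-1],[0,0,0.009,0,-1],[0,0,0,0,-1],[0,0,0,0,-1],[0,0,0,0,-1]]])

```text
time: 22.4
eef_pos: [490.0, -59.4, 32.8]
ee_rot: [0.17, 0.986, 0.0, 0.0]
ft_force: [0.2, -0.0, -1.3]
opening: 23.4
grip_force: 24.9
```

Request:
step_arm(rows=[[[0,0,0.005,0,-1],[0,0,0.004,0,-1],[0,0,0,0,-1],[0,0,0,0,-1]]])

```text
time: 22.9
eef_pos: [489.8, -59.4, 23.7]
ee_rot: [0.17, 0.986, -0.0, -0.0]
ft_force: [0.1, 0.4, -0.8]
opening: 23.5
grip_force: 24.9
```

Request:
step_arm(rows=[[[0,0,0.003,0,-1],[0,0,0,0,-1],[0,0,0,0,-1]]])

```text
time: 23.28
eef_pos: [489.8, -59.4, 20.7]
ee_rot: [0.17, 0.986, 0.0, -0.0]
ft_force: [-0.2, 1.0, 0.0]
opening: 23.6
grip_force: 24.9
```

Request:
step_arm(rows=[[[0,0,0,0,-0.2],[0,0,0,0,-0.2],[0,0,-0.03,0,-0.2],[0,0,-0.05,0,-0.2],[0,0,-0.03,0,-0.2]]])

```text
time: 23.9
eef_pos: [490.8, -59.5, 132.9]
ee_rot: [0.17, 0.986, 0.0, 0.001]
ft_force: [0.5, -0.9, -0.1]
opening: 36.8
grip_force: 0.0
```

Request:
step_arm(rows=[[[0,0,0,0,-0.2],[0,0,0,0,-0.2],[0,0,0,0,-0.2]]])

```text
time: 24.28
eef_pos: [488.8, -59.3, 129.4]
ee_rot: [0.17, 0.986, -0.0, -0.001]
ft_force: [0.7, -1.2, 0.3]
opening: 36.7
grip_force: 0.0
```

```bash
python3 - <<'E'
from h import *
import cv2
plan(556,-127.2,110,.205)
s=optics.get_image('side')[:,:,::-1]
cv2.imwrite('pics/c5.png',cv2.resize(s[180:255,195:310],None,fx=6,fy=6,interpolation=cv2.INTER_CUBIC))
E
```

```text
t 24.27 at [488.8 -59.3 129.4] yaw -0.341 open 36.7 F [ 0.7 -1.2  0.3] j7 1.24
turn -0.546 shift [-52.1 -80.1  19.3] tilt [ 0.003 -0.001]
```

View pics/c5.png

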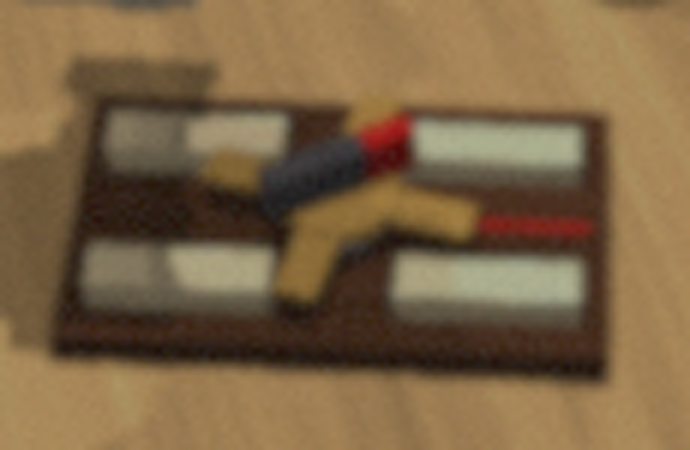

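Request:
step_arm(rows=[[[0,0,0,-0.182,-0.2],[0,0,0,-0.182,-0.2],[0,0,0,-0.182,-0.2],[-0.026,-0.04,0,0,-0.2],[-0.026,-0.04,0,0,-0.2]]])

```text
time: 24.95
eef_pos: [557.4, -127.4, 129.8]
ee_rot: [-0.103, 0.995, 0.0, -0.001]
ft_force: [0.1, 0.6, -0.6]
opening: 36.7
grip_force: 0.0
```

Request:
step_arm(rows=[[[0,0,0.02,0,-0.2],[0,0,0,0,-0.2],[0,0,0,0,-0.2],[0,0,0,0,-0.2],[0,0,0,0,-0.2]]])

```text
time: 25.58
eef_pos: [557.4, -126.9, 111.4]
ee_rot: [-0.103, 0.995, -0.0, 0.0]
ft_force: [-0.1, 0.4, -0.8]
opening: 37.0
grip_force: 0.0
```

```bash
python3 - <<'E'
from h import *
plan(556,-127.2,46.5,.208)
E
```

```text
t 25.57 at [ 557.4 -126.9  111.4] yaw 0.206 open 37.0 F [-0.1  0.4 -0.8] j7 1.84
turn -0.002 shift [ 1.5 -0.  64.9] tilt [-0.001 -0.   ]
```

Request:
step_arm(rows=[[[0.0013,0,0.032,0,-0.2],[0,0,0.032,0,-0.2],[0,0,0,0,-0.2],[0,0,0,0,-0.2],[0,0,0,0,-0.2]]])

```text
time: 26.2
eef_pos: [557.1, -127.6, 48.3]
ee_rot: [-0.102, 0.995, -0.0, 0.001]
ft_force: [0.3, 0.3, -0.6]
opening: 37.0
grip_force: 0.0
```

Request:
step_arm(rows=[[[0,0,0,0,-1],[0,0,0,0,-1],[0,0,0,0,-1],[0,0,0,0,-1]]], grip_force=25)

```text
time: 26.7
eef_pos: [556.0, -127.4, 47.0]
ee_rot: [-0.102, 0.995, -0.0, 0.0]
ft_force: [-0.2, 0.6, 3.9]
opening: 13.7
grip_force: 25.0
```

```bash
python3 - <<'E'
from h import *
plan(556,-127.2,46.5,-.34)
E
```

```text
t 26.7 at [ 556.  -127.4   47. ] yaw 0.205 open 13.7 F [-0.2  0.6  3.9] j7 1.82
turn 0.545 shift [0.1 0.2 0.5] tilt [-0. -0.]
```

Request:
step_arm(rows=[[[0,0,0,0.068,-1],[0,0,0,0.068,-1],[0,0,0,0.068,-1],[0,0,0,0.068,-1],[0,0,0,0.068,-1]]])

```text
time: 27.32
eef_pos: [556.0, -127.2, 47.0]
ee_rot: [0.068, 0.998, 0.0, 0.0]
ft_force: [-1.9, -0.2, 3.1]
opening: 13.8
grip_force: 25.0
```

Request:
step_arm(rows=[[[0,0,0,0.068,-1],[0,0,0,0.068,-1],[0,0,0,0.068,-1],[0,0,0,0,-1],[0,0,0,0,-1]]])

```text
time: 27.95
eef_pos: [556.0, -127.1, 47.0]
ee_rot: [0.168, 0.986, 0.0, 0.0]
ft_force: [-2.1, 1.1, 5.2]
opening: 13.8
grip_force: 25.0
```

```bash
python3 - <<'E'
from h import *
plan(556,-127.2,46.5,-.34);print(ctrl.get_state()['moment'])
E
```

```text
t 27.95 at [ 556.  -127.1   47. ] yaw -0.338 open 13.8 F [-2.1  1.1  5.2] j7 1.37
turn 0.002 shift [-0.  -0.1  0.5] tilt [-0.  0.]
[ 0.28871864  0.27895781 -0.14031037]
```

Locked per gripper. Release, rise, move aside and check.

Request:
step_arm(rows=[[[0,0,0,0.002,-0.2],[0,0,0,0,-0.2],[0,0,-0.03,0,-0.2],[0,0,-0.05,0,-0.2],[0,0,-0.05,0,-0.2]]])

```text
time: 28.58
eef_pos: [555.3, -127.5, 177.4]
ee_rot: [0.169, 0.986, -0.0, -0.001]
ft_force: [0.2, 0.1, -0.2]
opening: 36.9
grip_force: 0.0
```

Request:
step_arm(rows=[[[0,0.05,-0.03,0,-0.2],[0.02,0.05,0,0,-0.2],[0.02,0.05,0,0,-0.2],[0.02,0.05,0,0,-0.2],[0.02,0.05,0,0,-0.2]]])

```text
time: 29.2
eef_pos: [563.7, 136.3, 206.5]
ee_rot: [0.17, 0.986, -0.0, 0.0]
ft_force: [0.5, -0.7, -0.1]
opening: 37.0
grip_force: 0.0
```

Request:
step_arm(rows=[[[0,0.03,0,0,-0.2],[0,0,0,0,-0.2],[0,0,0,0,-0.2],[0,0,0,0,-0.2]]])

```text
time: 29.7
eef_pos: [574.0, 161.2, 206.5]
ee_rot: [0.171, 0.985, -0.001, -0.0]
ft_force: [-0.1, 0.7, 0.2]
opening: 36.7
grip_force: 0.0
```

```bash
python3 - <<'E'
from h import *
import cv2
t=optics.get_image('top')[:,:,::-1].copy();s=optics.get_image('side')[:,:,::-1]
def crop(im,x,y,w,h): return cv2.resize(im[y:y+h,x:x+w],None,fx=4,fy=4,interpolation=cv2.INTER_CUBIC)
o=np.zeros((600,800,3),np.uint8)
o[:480,:360]=crop(t,242,160,90,120)
o[:240,368:800]=crop(s,200,190,108,60)
o[250:600,368:800]=cv2.resize(t,(432,324))[0:324].copy() if 0 else cv2.resize(t,(432,350))
cv2.imwrite('pics/c6.png',o)
tt=t.astype(int)[160:275,242:332];b,g,r=tt[...,0],tt[...,1],tt[...,2];brass=(r-b>75)&(g-b>45)
u=np.array([onplane('top',(x,y),39)[:2]-[556,-127.2] for y in range(160,275) for x in range(242,332)]).reshape(115,90,2)
R=np.hypot(u[...,0],u[...,1]);A=np.arctan2(u[...,1],u[...,0]);m=brass&(R>32)&(R<60)
print(m.sum(),'joint',((np.angle(np.exp(4j*A[m]).sum())/4)+.34)%(np.pi/2));plan(556,-127,200,-.34)
E
```

```text
303 joint 0.7816489773430915
t 29.8 at [574.1 161.7 206.7] yaw -0.343 open 36.8 F [0.6 1.2 0.9] j7 0.84
turn -0.003 shift [ -79.2 -278.2    6.9] tilt [-0.    -0.001]
```

View pics/c6.png

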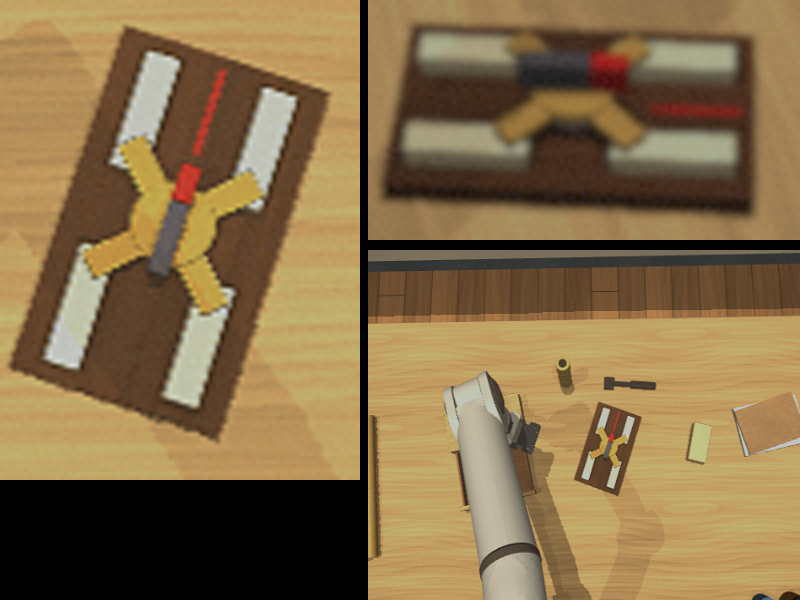

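All four blanks are seated under wings, the red end lies along the red line (joint 0.78), and the flute and tools stand where they were.

```bash
python3 -c "
from station import ticket
print(ticket.sign_off())"
```

```text
the job is handed in; nothing more can be done
None
```

The job is handed in at about 30 s: both spare blanks lie flat in the empty pockets and the collar is locked over all four, its red end on the red line (measured 0.78 rad against 0.785).

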